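Nest the washed steel cups

ROBOT

A 6-joint arm with a two-finger parallel gripper is mounted at the origin on a cart in front of the work surface, level with it; the furniture and walls round the work are solid. World frame = base frame: x ahead of the robot, y to its left, z up, the work surface at z = 0. Lengths are in m, angles in rad, forces in N, time in s.
With the tool pointing down it reaches from about 0.35 to 1 m from the base axis. Payload 7.1 kg.
Tool frame: the origin (TCP) lies midway between the tips of the shut fingers; the grasp point (between the pads) lies 19 mm behind it; x points along the fingers, y is the direction in which the jaws open and shut, and the axes are right-handed (so a half turn about x gives the same grasp; the last joint's range is limited). The gripper opens to 85 mm and grips with 20 to 120 N. Pads are 22 mm wide; open, the fingers measure 114 mm over their backs; the gripper's body (76 mm by 85 mm) begins 54 mm behind the grasp point. The pads swing forward as they close: fully open they stand 13 mm farther back than shut.
Start: joints at [-1.228, 0.423, 1.63, -0, 1.089, -0.019], TCP at [0.221, -0.585, 0.231] pointing down, gripper open.
Joint ranges: [-3, 3], [-0.9, 2.11], [0.09, 2.58], [-1.31, 4.45], [0.11, 2.69], [-2.54, 2.54]. Speed limits (rad/s): [2.39, 2.39, 3.01, 3.14, 3.14, 3.14].

INTERFACE

Orientations are given as a unit quaternion [w, x, y, z].
In Python, from station import ctrl gives the robot as it stands. The module is installed in compiled form; this text tells all that it offers.
- The arm moves only by the tool drive_tool, never from a script. Its argument "targets" is text: rows parted by semicolons, each of 5 numbers parted by spaces: the opening, from -1 (shut) to 1 (fully open), so that 0 is half open, then the shift along the world's x, y, z in mm, then the turn about the world's z in degrees. A call has 1 to 8 rows; each row shifts and turns the pose as measured when the row begins; what a row does not reach is not made up. A row lasts 1/12 s, in which the tool goes at most 41.7 mm and 7.16 degrees, less where a joint would pass 70% of its speed; a pose out of reach is approached as far as the arm can. A call is refused whole if a number of a shift passes 41.7 or a number of a turn 7.16, either way. A call with a gripper value outside its range is refused whole. The fingers move at their own pace and stop on an object; "grip_force" is the grip in N (left out, the last holds). Time passes only in rows, so rows that do not move let the fingers close. It gives the time, the measured TCP pose, the force and the opening at its end, in the units of the state.
- ctrl.read_state(): the state, without advancing time (a new reading comes with each control period).
- ctrl.snapshot(name): name is "side" or "top"; returns a dict with "image" (384x512x3 uint8, red, green, blue), "depth" (384x512 float32, m along the optical axis (not along the pixel's ray), 0 where there is no reading), "camera_matrix" (3x3 intrinsics, pixels), "view" (4x4, takes a point from world to camera coordinates). Camera axes: x right, y down, z forward; pixel columns grow to the right and rows downward; lengths in m; the calibration is good to about 2 mm. A picture is of the moment at which its call begins.
- ctrl.sign_off(): hands the job in, once; it reports no verdict.
Trained networks look in a picture, given as the dict that the camera call returned (one of the last four; its "shot" number tells which), for a name from the list of things; names that differ only in an ending like _2 or _b are one class to them, and where a whole thing is asked for, a point or a joint stands for the part that bears it (a point fixed in the world has none). Each returns a list of dicts, best first, with "conf" (0 to 1); they miss things now and then, are a little off and sometimes report something else, mostly with a low value. They report only what shows in the picture. A call takes as long as a camera call. They do not tell look-alikes from the thing itself.
- ctrl.outline_of(query, picture): "mask" (384x512 bool, what is visible of it) and "extent" ([left, top, width, height] in pixels, round what is visible of it).
The state is a dict: "clock": time; "qpos": joint angles; "joint_velocities": joint speeds; "effort": joint torques, N m; "eef_pos": TCP position; "orientation": TCP orientation; "force": force on the tool from outside, world axes, zero at the start; "moment": the same for the moment, N m; "gripper_width": finger opening in m.
Only numpy, scipy, OpenCV 4.12 (cv2) and the standard library are available. Lean on these libraries where they do the work, as an engineer would, in place of code of your own. Each camera call takes 0.05 s, during which the arm holds its last target. There are 200 camera calls.

TASK

Nest the three washed steel cups into one another to save bench space, working from the largest to the smallest: first stand the middle-sized beaker inside the wide low dish, then stand the tall narrow cup inside that beaker. Leave the dish where it stands, set each cup down rather than dropping it, and leave both standing upright on the floor of the cup around them.

Things in the scene. Friction and masses are not known exactly. Their poses are not given: they have to be found in the camera images.
- dish: The widest and lowest of three plain steel cups: a round, straight-sided open dish, 104 mm outer diameter, 32 mm high, 3 mm wall (98 mm inside), floor 4 mm thick, about 0.35 kg, loose on the bench. Origin at the centre of its underside, z up towards the mouth. Rolled rim, no handle or spout.
- beaker: The middle steel cup: a round, straight-sided open beaker, 60 mm outer diameter, 68 mm high, 3 mm wall (54 mm inside), floor 4 mm thick, about 0.13 kg, loose, standing upright on the bench. Origin at the centre of its underside, z up towards the mouth. Can be gripped across its outside near the rim; standing in the dish, its upper 40 mm rise above the dish's rim.
- tall_cup: The narrowest and tallest steel cup: round, straight-sided, open at the top, 34 mm outer diameter, 104 mm high, 3 mm wall, floor 4 mm thick, about 0.09 kg, loose, standing upright on the bench. Origin at the centre of its underside, z up towards the mouth. Can be gripped across its outside near the rim; standing in the beaker, its upper 40 mm rise above the beaker's rim.
There are look-alikes about, which are no part of the job. What is shaped like the tall_cup but orange is not meant.

How it is judged:
By the outcome, as a careful person would: the job done as asked, in the order asked, and still so for the second after the job is handed in, with the robot touching nothing.
It also fails if it takes over 53 s, if anything falls off the work surface, if the arm or the gripper's body presses on something with over 40 N, if the wrist force passes 120 N, or if a joint passes its speed limit or range.

## Working session

There is one attempt and no reset: what is moved stays moved. The work goes in short steps, Python scripts to look and compute and a tool call to move; the robot and the scene stay as the last step left them, time stands still between calls to the robot, and variables do not carry over. Pictures are saved under pics/ and viewed, about 8 in all and at most 12, crops included, and the job is handed in when it is done.

Besides the shell and the picture viewer there is one more tool, called after ">>>" as name(argument=value, ...) on one line, values as JSON. drive_tool: Moves the arm, as the interface text tells. Its arguments: {"type":"object","properties":{"targets":{"type":"string"},"grip_force":{"type":"number"}},"required":["targets"]}

```bash
mkdir -p pics; cat > h.py <<'E'
import numpy as np, cv2
from station import ctrl
def pts(s, mask=None):
    d=s["depth"]; m=(d>0) if mask is None else (mask&(d>0))
    v,u=np.nonzero(m); z=d[v,u]; K=s["camera_matrix"]
    c=np.c_[(u-K[0,2])*z/K[0,0],(v-K[1,2])*z/K[1,1],z,np.ones(len(z))]
    return (c@np.linalg.inv(s["view"]).T)[:,:3]
def rim(p):
    "circle fit to top band"
    zt=np.percentile(p[:,2],98); q=p[abs(p[:,2]-zt)<0.006][:,:2].astype(np.float32)
    h=cv2.convexHull(q)[:,0]
    (x,y),r=cv2.minEnclosingCircle(h)
    A=np.c_[2*h,np.ones(len(h))]; a=np.linalg.lstsq(A,(h**2).sum(1),rcond=None)[0]
    return np.round([x,y,r,a[0],a[1],np.sqrt(max(0,a[2]+a[0]**2+a[1]**2)),zt],4),len(q)
def look(cams=("side","top"),names=("dish","beaker","tall_cup")):
    out={}
    for c in cams:
        s=ctrl.snapshot(c); out[c]=s
        for n in names:
            for r in ctrl.outline_of(n,s)[:4]:
                p=pts(s,r["mask"])
                if len(p)<20: continue
                print(c,n,round(r["conf"],2),np.round(r["extent"]),rim(p), np.median(s["image"][r["mask"]],0))
    return out
def save(s,name): cv2.imwrite("pics/"+name+".png",s["image"][:,:,::-1])
E
python3 - <<'E'
from h import *
o=look()
im=np.vstack([o["side"]["image"],o["top"]["image"]])
save(o["side"],"side0");save(o["top"],"top0")
st=ctrl.read_state();print(st["clock"],st["eef_pos"],st["orientation"],st["gripper_width"])
for c in o: print(c,np.round(np.linalg.inv(o[c]["view"]),3).tolist())
E
```

```text
side dish 0.76 [198. 242.  44.  42.] (array([0.5338, 0.2841, 0.0531, 0.5337, 0.2844, 0.052 , 0.0339]), 261) [118. 114. 109.]
side beaker 0.97 [299. 145.  19.  30.] (array([ 0.5197, -0.28  ,  0.0331,  0.5209, -0.2793,  0.0309,  0.0695]), 78) [110. 107. 102.]
side tall_cup 0.93 [206. 172.  14.  39.] (array([0.6845, 0.0622, 0.0188, 0.6839, 0.0621, 0.0173, 0.1055]), 60) [147.  84.  49.]
top dish 0.63 [109. 178.  50.  43.] (array([0.5352, 0.282 , 0.053 , 0.5348, 0.2814, 0.0518, 0.0329]), 238) [86. 79. 74.]
top beaker 0.74 [355. 197.  33.  30.] (array([ 0.5232, -0.281 ,  0.0304,  0.5226, -0.2806,  0.0295,  0.0688]), 129) [50.5 47.  43. ]
top tall_cup 0.78 [220. 122.  16.  20.] (array([0.686 , 0.0593, 0.0175, 0.6853, 0.059 , 0.0165, 0.1052]), 69) [62.5 24.   0. ]
top tall_cup 0.52 [225. 161.  19.  20.] (array([0.604 , 0.0397, 0.0172, 0.6039, 0.0397, 0.0167, 0.1052]), 77) [52. 48. 45.]
0.4 [ 0.22122509 -0.58445679  0.23119603] [-0.12713703 -0.69555854 -0.1272893   0.69558029] 0.08549289951708103
side [[-0.899, -0.217, 0.381, 0.141], [-0.439, 0.435, -0.786, 0.927], [0.005, -0.874, -0.486, 0.622], [0.0, 0.0, 0.0, 1.0]]
top [[0.026, -0.996, 0.084, 0.493], [-1.0, -0.026, -0.001, -0.0], [0.003, -0.084, -0.996, 0.865], [0.0, 0.0, 0.0, 1.0]]
```

View pics/side0.png

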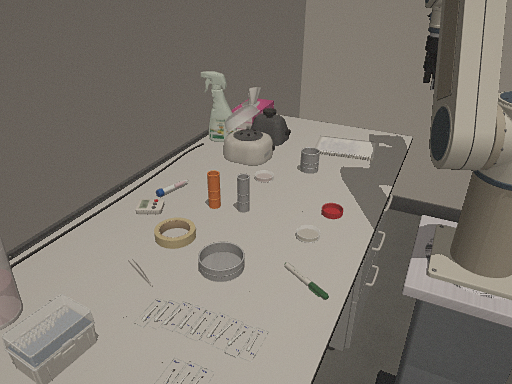

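View pics/top0.png

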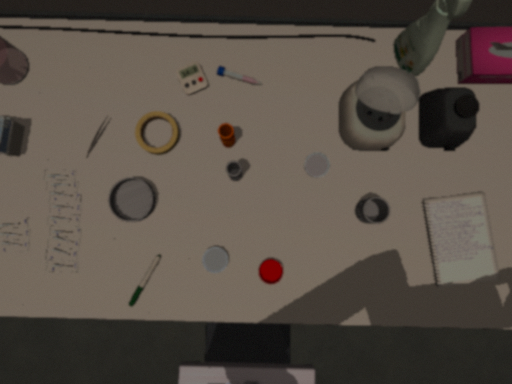

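Candidates for tall_cup: the orange one at side (214,190) / top (228,134), and the grey one at side (243,193) / top (235,170). The grey one fits because it is plain steel and orange is excluded. The dish is at top (134,198) and the beaker at top (372,210). I'll confirm this in a crop.

```bash
python3 - <<'E'
from h import *
im=cv2.imread("pics/side0.png")[140:290,190:340]
cv2.imwrite("pics/crop1.png",cv2.resize(im,(600,600),interpolation=cv2.INTER_CUBIC))
from scipy.spatial.transform import Rotation as R
q=ctrl.read_state()["orientation"];print(R.from_quat(np.r_[q[1:],q[0]]).as_matrix().round(3))
s=ctrl.snapshot("top");p=pts(s)
m=(abs(p[:,1]+.28)<.1)&(p[:,0]>.54)&(p[:,0]<.8)&(p[:,2]>.03)
for a in np.arange(.54,.8,.02):
    k=m&(abs(p[:,0]-a-.01)<.01); print(round(a,2),p[k,2].max().round(3) if k.any() else 0, end="; ")
E
```

```text
[[-0.     0.354 -0.935]
 [ 0.    -0.935 -0.354]
 [-1.    -0.    -0.   ]]
0.54 0.071; 0.56 0; 0.58 0; 0.6 0; 0.62 0; 0.64 0; 0.66 0.077; 0.68 0.084; 0.7 0.177; 0.72 0.187; 0.74 0.189; 0.76 0.187; 0.78 0.174;
```

View pics/crop1.png

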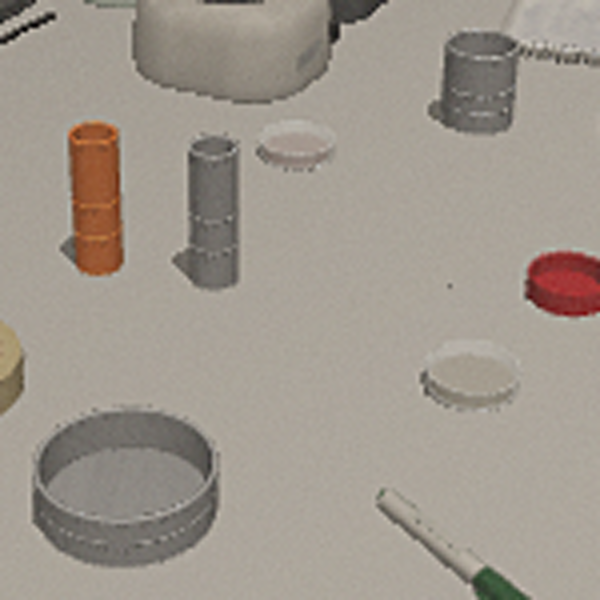

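The crop confirms it: the grey steel cup is at crop (213,210), the orange look-alike is at (97,200), and the dish and beaker are as listed. Now moving to the beaker.

>>> drive_tool(targets="1 28 28 0 0;1 28 28 0 0;1 28 28 0 0;1 28 28 0 0;1 28 28 0 0;1 28 28 0 0;1 28 28 0 0;1 28 28 0 0", grip_force=30)

```text
clock: 1.12
eef_pos: [0.447, -0.3573, 0.2321]
orientation: [0.124, 0.696, 0.121, -0.696]
force: [-0.1, -1.3, 0.8]
gripper_width: 0.0855
```

>>> drive_tool(targets="1 28 28 0 0;1 28 28 0 0;1 19 21 -10 0;1 0 0 -20 0;1 0 0 -20 0;1 0 0 -20 0;1 0 0 0 0")

```text
clock: 1.7
eef_pos: [0.5339, -0.2683, 0.1632]
orientation: [0.13, 0.699, 0.123, -0.693]
force: [-0.9, 0.1, -0.5]
gripper_width: 0.0851
```

>>> drive_tool(targets="1 -12 -12 0 0;1 0 0 0 0;1 0 0 0 0")

```text
clock: 1.95
eef_pos: [0.522, -0.2801, 0.1636]
orientation: [0.13, 0.698, 0.124, -0.693]
force: [0.5, -0.2, 0.1]
gripper_width: 0.0853
```

```bash
python3 - <<'E'
from h import *
o=look(names=("beaker",));s=ctrl.read_state();print(s["eef_pos"],s["orientation"],s["clock"])
E
```

```text
side beaker 0.75 [301. 148.  15.  26.] (array([ 0.5211, -0.2773,  0.0331,  0.52  , -0.2786,  0.0307,  0.0694]), 78) [99. 96. 92.]
top beaker 0.77 [357. 196.  29.  30.] (array([ 0.5248, -0.2785,  0.0294,  0.5235, -0.2799,  0.0289,  0.0682]), 70) [34. 31. 29.]
[ 0.52223983 -0.27986002  0.16361398] [ 0.13017275  0.69847085  0.12371408 -0.69273975] 2.15
```

>>> drive_tool(targets="1 0 0 -25 0;1 0 0 -25 0;1 0 0 -25 0;1 0 0 -25 0;1 0 0 -18 0;1 0 0 -6 0;1 0 0 0 0;1 0 0 0 0")

```text
clock: 2.82
eef_pos: [0.5279, -0.281, 0.0411]
orientation: [0.133, 0.702, 0.121, -0.689]
force: [0.2, -0.9, 1.1]
gripper_width: 0.0853
```

>>> drive_tool(targets="1 -6 1 -6 0;1 0 0 0 0;1 0 0 0 0")

```text
clock: 3.07
eef_pos: [0.5234, -0.2808, 0.0378]
orientation: [0.134, 0.703, 0.12, -0.688]
force: [0.1, -0.3, -0.4]
gripper_width: 0.0855
```

>>> drive_tool(targets="1 -2 1 -8 0;1 0 0 0 0;0.6 0 0 -1 0;0 0 0 0 0;-1 0 0 0 0;-1 0 0 0 0;-1 0 0 0 0;-1 0 0 0 0")

```text
clock: 3.73
eef_pos: [0.5224, -0.2805, 0.0308]
orientation: [0.135, 0.705, 0.119, -0.686]
force: [-0.7, 0.0, -1.9]
gripper_width: 0.0592
```

>>> drive_tool(targets="-1 0 0 0 0;-1 0 0 15 0;-1 0 0 20 0;-1 0 0 25 0;-1 0 0 25 0;-1 0 0 25 0;-1 0 0 0 0;-1 0 0 0 0", grip_force=40)

```text
clock: 4.4
eef_pos: [0.5196, -0.279, 0.1423]
orientation: [0.134, 0.703, 0.121, -0.688]
force: [-0.4, -0.1, -0.7]
gripper_width: 0.0588
```

>>> drive_tool(targets="-1 0 10 15 0;-1 0 20 15 0;-1 0 28 0 0;-1 0 28 0 0;-1 0 28 0 0;-1 0 28 0 0;-1 0 28 0 0;-1 0 28 0 0")

```text
clock: 5.07
eef_pos: [0.5152, -0.0778, 0.1648]
orientation: [0.13, 0.7, 0.119, -0.692]
force: [0.2, 0.0, -0.7]
gripper_width: 0.0589
```

>>> drive_tool(targets="-1 1 28 1 0;-1 1 28 1 0;-1 1 28 1 0;-1 1 28 0 0;-1 2 28 0 0;-1 2 28 0 0;-1 2 28 0 0;-1 2 28 0 0")

```text
clock: 5.73
eef_pos: [0.5191, 0.157, 0.1566]
orientation: [-0.129, -0.694, -0.119, 0.698]
force: [-0.0, -0.3, -1.3]
gripper_width: 0.0586
```

>>> drive_tool(targets="-1 3 28 2 0;-1 3 28 2 0;-1 3 25 2 0;-1 3 18 2 0;-1 2 9 0 0;-1 0 0 0 0;-1 0 0 0 0;-1 0 0 0 0")

```text
clock: 6.4
eef_pos: [0.5273, 0.273, 0.1532]
orientation: [-0.132, -0.689, -0.12, 0.703]
force: [0.7, 0.5, -1.1]
gripper_width: 0.0585
```

```bash
python3 - <<'E'
from h import *
o=look(names=("dish","beaker"));s=ctrl.read_state();print(s["eef_pos"],s["orientation"],s["clock"])
im=np.hstack([o["side"]["image"][100:300,120:320],o["top"]["image"][100:300,60:260]])
cv2.imwrite("pics/c2.png",cv2.resize(im[:,:,::-1],(800,400),interpolation=cv2.INTER_CUBIC))
E
```

```text
side dish 0.59 [199. 244.  44.  41.] (array([0.5344, 0.2835, 0.0542, 0.5339, 0.2845, 0.0521, 0.0341]), 230) [107. 104.  99.]
side beaker 0.74 [206. 185.  35.  44.] (array([0.5265, 0.2763, 0.0298, 0.5265, 0.2763, 0.0291, 0.1928]), 74) [107. 103.  99.]
top dish 0.96 [117. 177.  44.  45.] (array([0.5331, 0.2795, 0.0517, 0.5339, 0.2802, 0.0507, 0.0336]), 115) [57. 52. 48.]
top beaker 0.64 [ 97. 195.  37.  22.] (array([0.5168, 0.2653, 0.0252, 0.5272, 0.2714, 0.0276, 0.1929]), 71) [39. 36. 34.]
[0.52799352 0.27332129 0.1543302 ] [-0.13180433 -0.68933376 -0.12003834  0.70216621] 6.7
```

View pics/c2.png

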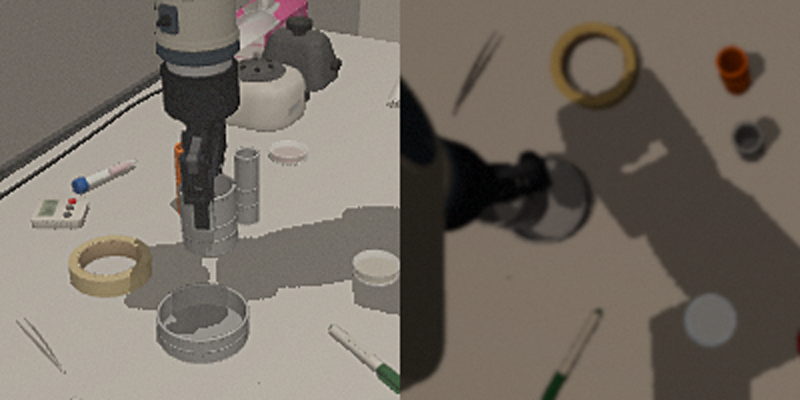

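The beaker is held above the dish. I'll correct x/y while descending partway.

>>> drive_tool(targets="-1 7 9 0 0;-1 0 0 -15 0;-1 0 0 -20 0;-1 0 0 -20 0;-1 0 0 -10 0;-1 0 0 0 0;-1 0 0 0 0")

```text
clock: 7.28
eef_pos: [0.5408, 0.2853, 0.0902]
orientation: [-0.13, -0.692, -0.12, 0.699]
force: [-0.4, 0.1, -0.6]
gripper_width: 0.0588
```

>>> drive_tool(targets="-1 -7 -2 -10 0;-1 -1 0 -15 0;-1 -1 0 -15 0;-1 0 0 -6 0;-1 0 0 0 0;-1 0 0 0 0")

```text
clock: 7.78
eef_pos: [0.5365, 0.2861, 0.0492]
orientation: [-0.129, -0.696, -0.121, 0.696]
force: [-0.0, -0.3, -1.1]
gripper_width: 0.059
```

```bash
python3 - <<'E'
from h import *
o=look(names=("dish","beaker"));s=ctrl.read_state();print(s["eef_pos"],s["orientation"],s["clock"])
E
```

```text
side dish 0.62 [199. 246.  46.  38.] (array([0.5325, 0.2845, 0.0527, 0.5326, 0.2846, 0.0514, 0.0341]), 172) [111. 108. 103.]
side beaker 0.98 [206. 228.  25.  41.] (array([0.5361, 0.2875, 0.0305, 0.5362, 0.2879, 0.0296, 0.0886]), 62) [105. 102.  97.]
top dish 0.68 [114. 175.  44.  46.] (array([0.5343, 0.2807, 0.052 , 0.5344, 0.2805, 0.0512, 0.0331]), 141) [57. 52. 48.]
top beaker 0.74 [118. 195.  25.  16.] (array([0.5234, 0.2735, 0.0219, 0.5364, 0.2827, 0.0271, 0.0878]), 39) [39. 36. 33.]
[0.53641675 0.28600255 0.04911152] [ 0.12872767  0.69603762  0.12112278 -0.69590954] 8.0833
```

>>> drive_tool(targets="-1 -3 -3 -6 0;-1 -1 0 -5 0;-1 0 0 -2 0;-1 0 0 0 0;-1 0 0 0 0")

```text
clock: 8.5
eef_pos: [0.5319, 0.2825, 0.0352]
orientation: [0.129, 0.696, 0.121, -0.696]
force: [-0.3, 0.3, -1.3]
gripper_width: 0.0587
```

>>> drive_tool(targets="-1 0 0 -2 0;-1 0 0 0 0;-1 0 0 0 0")

```text
clock: 8.75
eef_pos: [0.5322, 0.2827, 0.036]
orientation: [0.129, 0.696, 0.121, -0.696]
force: [-0.1, 0.2, -1.7]
gripper_width: 0.0585
```

>>> drive_tool(targets="-1 0 0 -4 0;-1 0 0 0 0;-1 0 0 0 0")

```text
clock: 9.0
eef_pos: [0.5325, 0.2834, 0.0349]
orientation: [0.128, 0.697, 0.121, -0.695]
force: [0.1, 0.7, -1.4]
gripper_width: 0.0588
```

>>> drive_tool(targets="-1 0 0 -3 0;-1 0 0 -3 0;-1 0 0 0 0;-1 0 0 0 0")

```text
clock: 9.33
eef_pos: [0.5335, 0.2837, 0.0353]
orientation: [0.128, 0.697, 0.121, -0.695]
force: [0.0, -0.9, -1.3]
gripper_width: 0.0586
```

```bash
python3 - <<'E'
from h import *
o=look(names=("dish","beaker"));s=ctrl.read_state();print(s["eef_pos"],s["force"],s["clock"])
E
```

```text
side dish 0.76 [199. 248.  44.  36.] (array([0.5346, 0.2856, 0.0535, 0.5334, 0.2847, 0.0515, 0.0341]), 178) [110. 107. 102.]
side beaker 0.73 [207. 234.  28.  37.] (array([0.5319, 0.2855, 0.0304, 0.532 , 0.2858, 0.029 , 0.0756]), 59) [104. 101.  96.]
top dish 0.81 [118. 175.  41.  46.] (array([0.5348, 0.2807, 0.0522, 0.5349, 0.2807, 0.0512, 0.0348]), 125) [52. 48. 44.]
top beaker 0.48 [122. 198.  22.  18.] (array([0.5186, 0.2714, 0.0212, 0.5312, 0.2798, 0.0264, 0.0734]), 41) [42. 39. 37.]
[0.5328322  0.28339786 0.03415177] [-0.23410823  0.004868   -0.86995373] 9.6333
```

>>> drive_tool(targets="-1 0 0 -5 0;-1 0 0 -2 0;-1 0 0 -2 0")

```text
clock: 9.88
eef_pos: [0.5337, 0.2837, 0.0316]
orientation: [0.127, 0.697, 0.12, -0.696]
force: [-8.3, -4.7, 26.0]
gripper_width: 0.0587
```

Contact is made: the beaker is on the floor. I'll ease off and open.

>>> drive_tool(targets="-1 0 0 1 0;-1 0 0 0 0;0.5 0 0 0 0;1 0 0 0 0;1 0 0 0 0;1 0 0 0 0")

```text
clock: 10.38
eef_pos: [0.5338, 0.2838, 0.0321]
orientation: [0.127, 0.697, 0.12, -0.696]
force: [-0.2, -0.3, -1.3]
gripper_width: 0.0851
```

>>> drive_tool(targets="1 0 0 10 0;1 0 0 20 0;1 0 0 30 0;1 0 0 35 0;1 0 0 35 0;1 0 -5 35 0;1 5 -20 15 0;1 8 -28 0 0")

```text
clock: 11.05
eef_pos: [0.5427, 0.2317, 0.221]
orientation: [-0.129, -0.695, -0.122, 0.697]
force: [0.7, -0.7, 0.0]
gripper_width: 0.0854
```

>>> drive_tool(targets="1 8 -28 0 0;1 8 -28 0 0;1 8 -28 0 0;1 8 -28 0 0;1 8 -28 0 0;1 8 -20 0 0;1 0 0 0 0;1 0 0 0 0")

```text
clock: 11.72
eef_pos: [0.594, 0.061, 0.2313]
orientation: [0.129, 0.699, 0.121, -0.693]
force: [0.4, 0.4, 0.4]
gripper_width: 0.0854
```

```bash
python3 - <<'E'
from h import *
o=look();s=ctrl.read_state();print(s["eef_pos"],s["orientation"],s["clock"])
im=np.hstack([o["side"]["image"][140:300,150:310],o["top"]["image"][100:260,80:240]])
cv2.imwrite("pics/c3.png",cv2.resize(im[:,:,::-1],(800,400),interpolation=cv2.INTER_CUBIC))
E
```

```text
side beaker 0.2 [233. 176.  15.  36.] (array([0.6018, 0.0414, 0.0175, 0.6023, 0.0416, 0.0164, 0.1047]), 47) [109. 106. 101.]
side tall_cup 0.89 [235. 174.  14.  37.] (array([0.6019, 0.0414, 0.0175, 0.6022, 0.0416, 0.0168, 0.1049]), 53) [109.  105.5 101. ]
side tall_cup 0.6 [207. 172.  16.  39.] (array([0.6822, 0.0607, 0.0206, 0.684 , 0.0621, 0.0171, 0.1051]), 56) [148.  85.  49.]
top dish 0.56 [148. 188.  12.  20.] (array([0.5389, 0.237 , 0.0248, 0.5354, 0.268 , 0.0393, 0.0326]), 43) [65. 60. 56.]
[0.59373396 0.0627108  0.23075394] [ 0.13020456  0.69862518  0.12227426 -0.69283377] 12.1167
```

View pics/c3.png

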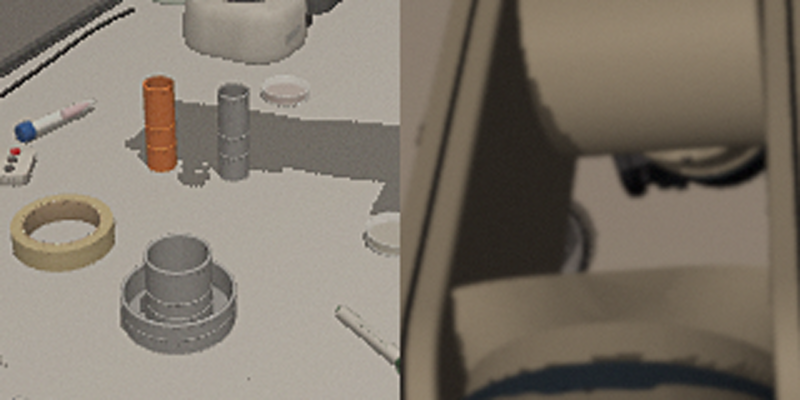

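The beaker is standing upright in the dish (crop (178,275)), and the grey cup at (233,130) is untouched. Now over the grey cup.

>>> drive_tool(targets="1 9 -22 0 0;1 0 0 -20 0;1 0 0 -25 0;1 0 0 -20 0;1 0 0 -10 0;1 0 0 0 0;1 0 0 0 0")

```text
clock: 12.7
eef_pos: [0.6039, 0.0436, 0.1549]
orientation: [0.132, 0.7, 0.124, -0.691]
force: [0.2, -0.0, 0.4]
gripper_width: 0.0852
```

>>> drive_tool(targets="1 -1 -3 -15 0;1 -1 0 -25 0;1 -1 0 -25 0;1 -1 0 -12 0;1 0 0 0 0;1 0 0 0 0")

```text
clock: 13.2
eef_pos: [0.6052, 0.0422, 0.0832]
orientation: [0.133, 0.704, 0.124, -0.687]
force: [-0.3, -0.4, -0.1]
gripper_width: 0.0857
```

>>> drive_tool(targets="1 -3 -2 -10 0;1 0 0 -6 0;1 0 0 0 0;1 0 0 0 0")

```text
clock: 13.53
eef_pos: [0.6048, 0.0404, 0.07]
orientation: [0.134, 0.706, 0.124, -0.684]
force: [-0.1, -0.9, 0.2]
gripper_width: 0.0853
```

>>> drive_tool(targets="1 -2 0 -5 0;1 0 0 0 0;0.3 0 0 0 0;-0.2 0 0 0 0;-1 0 0 0 0;-1 0 0 0 0;-1 0 0 0 0;-1 0 0 0 0", grip_force=30)

```text
clock: 14.2
eef_pos: [0.6038, 0.0406, 0.0664]
orientation: [0.134, 0.707, 0.124, -0.683]
force: [-1.0, -0.2, -1.3]
gripper_width: 0.0339
```

>>> drive_tool(targets="-1 0 0 0 0;-1 0 0 12 0;-1 0 0 22 0;-1 0 0 28 0;-1 0 0 30 0;-1 0 0 30 0;-1 0 0 20 0;-1 -3 15 8 0", grip_force=40)

```text
clock: 14.87
eef_pos: [0.5967, 0.0536, 0.223]
orientation: [0.133, 0.704, 0.124, -0.686]
force: [0.1, 0.7, -0.5]
gripper_width: 0.0341
```

>>> drive_tool(targets="-1 -7 25 1 0;-1 -8 28 1 0;-1 -8 28 1 0;-1 -8 28 1 0;-1 -8 28 1 0;-1 -8 24 1 0;-1 -4 12 0 0;-1 0 0 0 0")

```text
clock: 15.53
eef_pos: [0.545, 0.2338, 0.2422]
orientation: [0.132, 0.709, 0.122, -0.681]
force: [0.4, 0.1, -1.1]
gripper_width: 0.0336
```

>>> drive_tool(targets="-1 -6 24 0 0;-1 -4 18 0 0;-1 0 0 0 0;-1 0 0 0 0")

```text
clock: 15.87
eef_pos: [0.5351, 0.2749, 0.2437]
orientation: [0.133, 0.71, 0.122, -0.681]
force: [-0.4, -0.2, -1.2]
gripper_width: 0.0335
```

```bash
python3 - <<'E'
from h import *
o=look();s=ctrl.read_state();print(s["eef_pos"],s["orientation"],s["clock"])
im=np.hstack([o["side"]["image"][120:300,130:310],o["top"]["image"][100:280,60:240]])
cv2.imwrite("pics/c4.png",cv2.resize(im[:,:,::-1],(800,400),interpolation=cv2.INTER_CUBIC))
E
```

```text
side beaker 0.69 [207. 234.  27.  36.] (array([0.5318, 0.2849, 0.032 , 0.5321, 0.2842, 0.0303, 0.0739]), 160) [113. 110. 105.]
side beaker 0.24 [200. 244.  46.  38.] (array([0.5343, 0.2837, 0.0539, 0.5337, 0.2839, 0.0522, 0.0347]), 197) [115. 112. 106.]
side tall_cup 0.77 [204. 173.  17.  35.] (array([0.6889, 0.0657, 0.015 , 0.6838, 0.0618, 0.0164, 0.1046]), 19) [148.  84.  48.]
side tall_cup 0.65 [210. 152.  18.  51.] (array([0.5236, 0.272 , 0.0126, 0.5301, 0.276 , 0.0139, 0.2806]), 25) [106. 101.  97.]
top dish 0.73 [109. 177.  55.  44.] (array([0.5349, 0.2813, 0.0525, 0.5346, 0.2813, 0.0518, 0.0334]), 195) [59. 54. 50.]
top beaker 0.79 [113. 184.  30.  30.] (array([0.5333, 0.2818, 0.0304, 0.5336, 0.2818, 0.0297, 0.073 ]), 112) [42. 39. 36.]
top tall_cup 0.6 [217. 119.  19.  24.] (array([0.685 , 0.0588, 0.0169, 0.6852, 0.0589, 0.0161, 0.105 ]), 67) [64.5 25.   0. ]
top tall_cup 0.55 [ 81. 185.  38.  17.] (array([0.5233, 0.2665, 0.0089, 0.5314, 0.2701, 0.0125, 0.2813]), 20) [26. 24. 23.]
[0.53525815 0.27469653 0.24355217] [ 0.13218206  0.70984262  0.12167594 -0.68106264] 16.2667
```

View pics/c4.png

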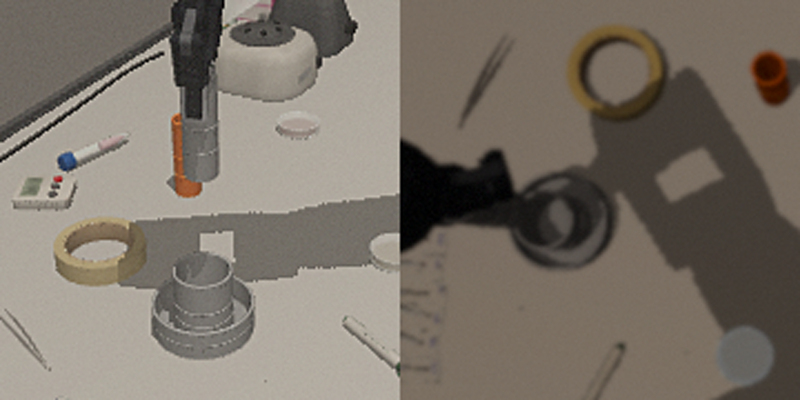

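>>> drive_tool(targets="-1 -2 8 0 0;-1 0 0 -20 0;-1 0 0 -25 0;-1 0 0 -22 0;-1 -1 0 -8 0;-1 0 0 0 0;-1 0 0 0 0")

```text
clock: 16.85
eef_pos: [0.5333, 0.2852, 0.1683]
orientation: [0.131, 0.712, 0.122, -0.68]
force: [0.1, -0.2, -0.0]
gripper_width: 0.0335
```

>>> drive_tool(targets="-1 -1 -2 -8 0;-1 0 0 -5 0;-1 0 0 0 0;-1 0 0 0 0")

```text
clock: 17.18
eef_pos: [0.5339, 0.2843, 0.1575]
orientation: [0.13, 0.713, 0.122, -0.678]
force: [1.3, -0.5, -1.5]
gripper_width: 0.0335
```

```bash
python3 - <<'E'
from h import *
o=look(names=("beaker","tall_cup"));s=ctrl.read_state();print(s["eef_pos"],s["orientation"],s["clock"])
for c in o:
    for r in ctrl.outline_of("tall_cup",o[c])[:3]:
        p=pts(o[c],r["mask"]);p=p[abs(p[:,1]-.283)<.06]
        for z in (.1,.12,.14,.16,.18):
            q=p[abs(p[:,2]-z)<.008]
            if len(q)>8:
                f=lambda a:np.hypot(*(q[:,:2]-a).T)-.017
                from scipy.optimize import least_squares as L
                print(c,z,len(q),L(f,[.533,.283],loss="soft_l1",f_scale=.002).x.round(4))
im=np.hstack([o["side"]["image"][150:290,150:290],o["top"]["image"][130:270,60:200]])
cv2.imwrite("pics/c5.png",cv2.resize(im[:,:,::-1],(800,400),interpolation=cv2.INTER_CUBIC))
E
```

```text
side beaker 0.9 [206. 235.  29.  35.] (array([0.5322, 0.2849, 0.0309, 0.5319, 0.2847, 0.03  , 0.0742]), 115) [109. 106. 101.]
side tall_cup 0.96 [208. 190.  18.  47.] (array([0.5187, 0.2877, 0.0185, 0.5313, 0.2926, 0.0203, 0.1954]), 20) [104. 101.  97.]
side tall_cup 0.42 [198. 248.  46.  35.] (array([0.533 , 0.2863, 0.0527, 0.5327, 0.2852, 0.0511, 0.0342]), 174) [114. 111. 106.]
top beaker 0.78 [116. 183.  28.  30.] (array([0.5317, 0.2804, 0.0299, 0.5329, 0.2812, 0.0289, 0.0728]), 83) [42. 38. 36.]
top tall_cup 0.64 [101. 192.  28.  13.] (array([ 0.5354,  0.2389,  0.0012,  0.3988, -0.15  ,  0.4121,  0.2028]), 2) [27.5 25.  24. ]
[0.53376181 0.28426765 0.1573599 ] [ 0.13049647  0.71308466  0.12239072 -0.67786536] 17.4833
side 0.1 90 [0.5346 0.2841]
side 0.12 94 [0.5337 0.2842]
side 0.14 97 [0.5336 0.2841]
side 0.16 32 [0.5334 0.2839]
side 0.18 25 [0.5333 0.2864]
top 0.1 34 [0.5351 0.2839]
top 0.12 30 [0.5344 0.2839]
top 0.14 28 [0.5343 0.2838]
top 0.16 22 [0.5352 0.2828]
top 0.18 23 [0.5345 0.2825]
```

View pics/c5.png

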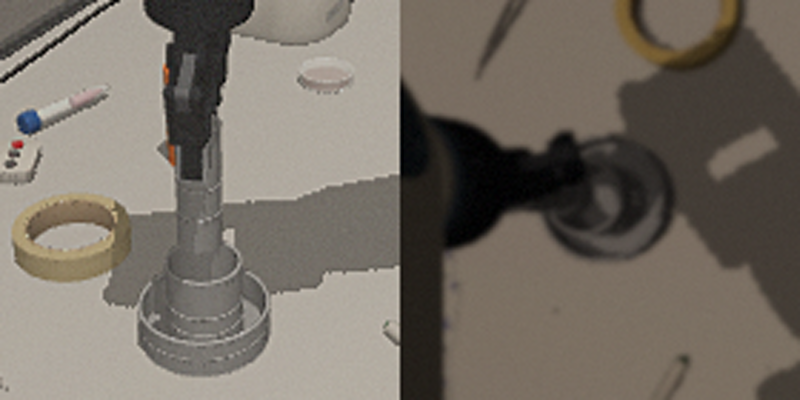

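The cup hangs upright over the beaker mouth, about 2 mm off. Lowering.

>>> drive_tool(targets="-1 -3 -1 -8 0;-1 -1 0 -12 0;-1 -1 0 -14 0;-1 -1 0 -8 0;-1 0 0 0 0;-1 0 0 0 0")

```text
clock: 18.08
eef_pos: [0.5262, 0.2827, 0.1105]
orientation: [0.131, 0.713, 0.122, -0.678]
force: [0.4, 0.0, -0.2]
gripper_width: 0.0341
```

>>> drive_tool(targets="-1 6 0 -3 0;-1 0 0 -8 0;-1 0 0 -8 0;-1 0 0 -3 0;-1 0 0 0 0;-1 0 0 0 0")

```text
clock: 18.58
eef_pos: [0.5337, 0.283, 0.0866]
orientation: [0.13, 0.713, 0.122, -0.678]
force: [-0.3, 0.5, -1.5]
gripper_width: 0.0334
```

>>> drive_tool(targets="-1 -2 0 -6 0;-1 0 0 -5 0;-1 0 0 0 0;-1 0 0 0 0")

```text
clock: 18.92
eef_pos: [0.5316, 0.2831, 0.0749]
orientation: [0.13, 0.713, 0.122, -0.678]
force: [0.1, 0.5, -1.0]
gripper_width: 0.0336
```

>>> drive_tool(targets="-1 0 0 -4 0;-1 0 0 -1 0")

```text
clock: 19.08
eef_pos: [0.5351, 0.2849, 0.0742]
orientation: [0.13, 0.716, 0.123, -0.675]
force: [-0.3, 0.7, -0.7]
gripper_width: 0.0337
```

>>> drive_tool(targets="-1 -2 -1 -4 0;-1 0 0 -2 0;-1 0 0 -2 0")

```text
clock: 19.33
eef_pos: [0.5372, 0.2856, 0.0738]
orientation: [0.129, 0.719, 0.124, -0.671]
force: [-7.2, -3.8, 18.2]
gripper_width: 0.0337
```

>>> drive_tool(targets="-1 -2 -1 1 0;-1 0 0 0 0;-0.2 0 0 0 0;0 0 0 0 0;0.4 0 0 0 0;0.8 0 0 0 0;0.8 0 0 0 0")

```text
clock: 19.92
eef_pos: [0.5355, 0.2848, 0.0753]
orientation: [0.129, 0.72, 0.124, -0.671]
force: [0.1, -0.7, 0.3]
gripper_width: 0.0761
```

```bash
python3 - <<'E'
from h import *
o=look(("side",));s=ctrl.read_state();print(s["eef_pos"],s["force"],s["gripper_width"],s["clock"])
E
```

```text
side dish 0.88 [196. 245.  47.  38.] (array([0.5328, 0.2844, 0.0529, 0.533 , 0.2843, 0.0518, 0.034 ]), 201) [111. 108. 103.]
side beaker 0.76 [210. 235.  23.  34.] (array([0.531 , 0.2849, 0.0302, 0.5308, 0.2854, 0.0291, 0.073 ]), 86) [106. 102.  97.]
side tall_cup 0.69 [222. 226.   4.  22.] (array([0.5228, 0.2837, 0.0112, 0.5274, 0.2852, 0.0115, 0.1139]), 18) [98. 95. 91.]
[0.53546147 0.28482061 0.07540175] [ 0.50637064  0.21333809 -0.14708866] 0.07677086769621616 20.1167
```

Cup released, with its top at 0.1125 m as expected. Retreating straight up, then away.

>>> drive_tool(targets="0.9 0 0 10 0;0.9 0 0 15 0;0.9 0 0 25 0;0.9 0 0 30 0;0.9 0 0 30 0;0.9 0 0 30 0;0.9 0 -20 10 0;0.9 0 -28 0 0")

```text
clock: 20.78
eef_pos: [0.5336, 0.2384, 0.2354]
orientation: [0.13, 0.719, 0.126, -0.671]
force: [0.4, -0.8, 0.1]
gripper_width: 0.0816
```

>>> drive_tool(targets="0.9 0 -28 0 0;0.9 0 -28 0 0;0.9 0 -28 0 0;0.9 0 -28 0 0;0.9 0 -28 0 0;0.9 0 -20 0 0;0.9 0 0 0 0;0.9 0 0 0 0")

```text
clock: 21.45
eef_pos: [0.5338, 0.069, 0.2461]
orientation: [0.13, 0.724, 0.126, -0.666]
force: [-0.2, 0.8, 0.7]
gripper_width: 0.0813
```

```bash
python3 - <<'E'
from h import *
o=look();s=ctrl.read_state();print(s["eef_pos"],s["force"],s["clock"])
im=np.hstack([o["side"]["image"][150:290,150:290],o["top"]["image"][130:270,60:200]])
cv2.imwrite("pics/c6.png",cv2.resize(im[:,:,::-1],(800,400),interpolation=cv2.INTER_CUBIC))
E
```

```text
side dish 0.81 [199. 243.  44.  40.] (array([0.5335, 0.285 , 0.0526, 0.5333, 0.2851, 0.0516, 0.0342]), 192) [113. 110. 105.]
side beaker 0.49 [210. 223.  16.  24.] (array([0.5341, 0.2847, 0.0179, 0.5344, 0.2853, 0.0168, 0.1138]), 88) [111. 107. 102.]
side tall_cup 0.66 [210. 222.  18.  28.] (array([0.5339, 0.2852, 0.0174, 0.5341, 0.2857, 0.0163, 0.1131]), 73) [111. 107. 102.]
side tall_cup 0.56 [206. 171.  14.  40.] (array([0.687 , 0.0605, 0.0202, 0.684 , 0.0611, 0.0174, 0.106 ]), 57) [150.  86.  50.]
top tall_cup 0.68 [220. 120.  15.  22.] (array([0.6859, 0.0592, 0.0174, 0.6859, 0.0594, 0.0168, 0.1054]), 75) [73. 30.  0.]
[0.5337127  0.07054007 0.24511771] [0.77989934 0.5950738  0.24334216] 21.85
```

View pics/c6.png

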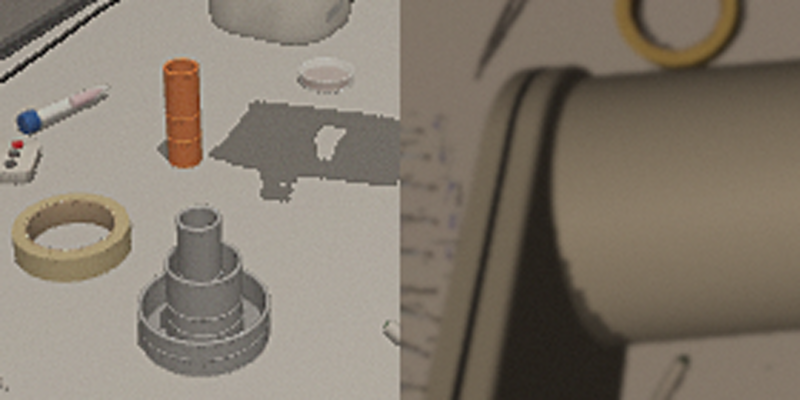

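The last view shows all three nested and upright, with the tall cup at crop (200,245), and the gripper clear. Handing in.

```bash
python3 -c "
from station import ctrl
print(ctrl.sign_off())"
```

```text
the job is handed in; nothing more can be done
None
```

The three cups are nested and handed in at about 22 s of the 53 s allowed. The beaker went into the dish first, then the grey tall cup went into the beaker. The orange look-alike was left alone.

- **Set-down:** each cup was lowered until it touched and then released. The last readings before release were 26 N for the beaker and 18 N for the tall cup, the highest wrist-force readings I saw (limit 120 N).
- **Final side view:** all three stand upright, with the gripper well clear. The tall cup's rim measured 0.113 m, against about 0.112 m expected if it stands on the beaker's floor. The beaker's rim measured 0.073 m just before I withdrew (expected 0.072 m). The dish is still within about 1 mm of where it started.
- **Checks that fell short:**
  - The arm blocked the top camera in the last check, so the finished stack is confirmed from the side view only.
  - In that last side picture the network labelled the tall cup "beaker" (0.49) as well as "tall_cup" (0.66). It gave no separate beaker measurement, so I judged the beaker by eye there.

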